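# Set the inlet valve of the watch pressure tester half open

### The job

At the watchmaker's bench, find the watch pressure tester (the plate with the upright clear chamber) and turn the lever of the valve in its inlet pipe to half open, 45 degrees, midway between shut (square across the pipe) and fully open (in line with the pipe), then let go of it. The air tank beside it has the same valve: leave that one as it is.

Things in the scene. Friction and masses are not known exactly. Their poses are not given: they have to be found in the camera images.
- tester_valve (a joint): opening angle of the pressure tester's valve lever, rad: 0 = shut (lever square across the pipe), 1.571 = fully open (in line with the pipe, pointing away from the chamber), a stop at each end. Grows as the lever turns anticlockwise seen from above; starts between 0 and 0.35. Stays where it is left; friction 0.08 N m (about 1.5 N at the grip).
- tester_grip (a point): centre of that lever's steel bar (12 mm wide, 18 mm high), 55 mm out from the turning axis. The bar is level, 68 mm above the bench (59 to 77 mm), and runs from 10 to 85 mm out from the axis. x axis: outwards along the lever. On the grey plate below (10 mm high) are five white marks, 92 mm and more from the axis: shut, 1/4, half (the long one), 3/4, open.
- tester_pivot (a point): point on the lever's vertical turning axis, also 68 mm above the bench, on the fixed plate. x axis: along the brass pipe to the clear chamber (112 mm wide, 158 mm high, its axis 190 mm away); y axis: where the lever points when shut. The plate spans -120 to 270 mm along x, -60 to 120 mm along y. The brass valve body under the lever is 48 mm high, its stem 62 mm.
- tank_grip (a point): the same point on the other valve's lever, an identical one in front of the lying aluminium air tank (84 mm across, 130 mm long). It may stand anywhere from shut to open and must stay as it is.

How it is judged:
By the outcome, as a careful person would: the job done as asked, in the order asked, and still so for the second after the job is handed in, with the robot touching nothing.
It also fails if it takes over 35 s, if anything falls off the work surface, if the arm or the gripper's body presses on something with over 40 N, if the wrist force passes 120 N, or if a joint passes its speed limit or range.

### The arm

A 7-joint arm with a two-finger parallel gripper is mounted at the origin on the work surface. World frame = base frame: x ahead of the robot, y to its left, z up, the work surface at z = 0. Lengths are in mm, angles in rad, forces in N, time in s.
With the tool pointing down it reaches from about 350 to 900 mm from the base axis. Payload 8.1 kg.
Tool frame: the origin (TCP) lies midway between the tips of the shut fingers; the grasp point (between the pads) lies 19 mm behind it; z points along the fingers, y is the line along which they close (so a half turn about z gives the same grasp; the last joint's range is limited). The gripper opens to 92 mm and grips with 3 to 60 N. Pads are 19 mm wide; open, the fingers measure 130 mm over their backs; the gripper's body (75 mm by 190 mm) begins 47 mm behind the grasp point.
Start: joints at [1.216, 0.434, 0.025, 1.573, -0.012, 1.134, -0.075], TCP at [155.692, -605.311, 226.742] pointing down, gripper open.
Joint ranges: [-2.62, 2.62], [-0.44, 2.09], [-1.27, 1.32], [0.08, 2.57], [-1.32, 4.46], [0.12, 2], [-2.74, 2.74]. Speed limits (rad/s): [2.22, 2.22, 3.01, 3.01, 3.14, 3.14, 3.14].

### API

Orientations are given as a rotation vector (axis times angle).
In Python, from plant import robot gives the robot as it stands.
- The arm moves only by the shell command python3 -m pendant 'ROWS'. ROWS is JSON, a list of rows, each a list of 7 numbers: the closure in counts, from 0 (fully open) to 255 (shut), then the shift along the tool's x, y, z in mm, then the turn, a rotation vector about the tool's x, y, z in rad. In form: [[grip, dx, dy, dz, ax, ay, az], ...]. A call has 1 to 5 rows; each row shifts and turns the commanded pose from where the row before left it, along the tool's axes as they then stand; what a row does not reach is not made up. A row lasts 1/12 s, in which the tool goes at most 41.7 mm and 7.16 degrees, less where a joint would pass 70% of its speed; a pose out of reach is approached as far as the arm can. A call with a gripper value outside its range is refused whole. The fingers move at their own pace and stop on an object; the grip force is fixed at half the most. Time passes only in rows, so rows that do not move let the fingers close. It gives the time, the measured TCP pose, the force, the opening and the grip force at its end, in the units of the state.
- robot.get_obs(): the state, without advancing time (a new reading comes with each control period).
- robot.get_image(name): name is "scene" or "top" or "wrist"; returns the picture (480x640x3 uint8, blue, green, red); there is no depth.
- robot.calibration(name): a dict with "fx", "fy", "cx", "cy" (pixels), "rvec" (rotation vector, rad) and "tvec" (3), from world to camera coordinates, as OpenCV has them. Camera axes: x right, y down, z forward; pixel columns grow to the right and rows downward; lengths in mm; the calibration is good to about 2 mm. A picture is of the moment at which its call begins: read the wrist's pose just before it. calibration takes no time and is no camera call; for the wrist camera it gives the pose at the moment of the call.
- robot.close_job(): hands the job in; it is judged then, once.
The state is a dict: "t": time; "joint_positions": joint angles; "joint_vel": joint speeds; "joint_torque": joint torques, N m; "tcp_pos": TCP position; "tcp_rot": TCP orientation; "force": force on the tool from outside, world axes, zero at the start; "wrist_torque": the same for the moment, N m; "grip_width": opening from 0.0 (shut) to 1.0 (fully open); "finger_force": force on a finger pad.
Only numpy, scipy, OpenCV 4.12 (cv2) and the standard library are available. Lean on these libraries where they do the work, as an engineer would, in place of code of your own. Each camera call takes 0.05 s, during which the arm holds its last target. There are 200 camera calls.

## Working session

There is one attempt and no reset: what is moved stays moved. The work goes in short steps, Python scripts to look and compute and a shell command to move; the robot and the scene stay as the last step left them, time stands still between calls to the robot, and variables do not carry over. Pictures are saved under pics/ and viewed, at most 10 in all, crops included, and the job is handed in when it is done.

```bash
mkdir -p pics; ls
python3 - <<'E'
from plant import robot
import cv2
for n in ("top","scene"):
    cv2.imwrite(f"pics/{n}0.png",robot.get_image(n)); c=robot.calibration(n); print(n,c)
print(robot.get_obs())
E
```

```text
pics
top {'fx': 613.889431313733, 'fy': 613.889431313733, 'cx': 321.5125617241289, 'cy': 236.43990722337543, 'rvec': array([ 2.11647193, -2.12352114,  0.21030001]), 'tvec': array([  31.70414436,  518.62661028, 1372.44109715])}
scene {'fx': 520.923562021499, 'fy': 520.923562021499, 'cx': 324.73211433160293, 'cy': 242.64621050088599, 'rvec': array([ 1.07616182,  2.56049664, -0.84278076]), 'tvec': array([ 330.04974032, -252.91106055, 1354.42242517])}
{'t': 0.1, 'joint_positions': array([ 1.21640196,  0.4351364 ,  0.0249599 ,  1.57398281, -0.01158575,
        1.13398957, -0.07507794]), 'joint_vel': array([-7.08964381e-05, -2.41223098e-03, -7.25809872e-04, -3.23286160e-03,
        2.53623767e-03, -2.72035770e-03, -6.10156037e-04]), 'joint_torque': array([ 3.67366025e-03, -6.69133544e+01,  9.88326408e-01, -3.15149903e+01,
       -6.04683207e-02,  3.73188313e-02,  1.46481493e-04]), 'tcp_pos': array([ 155.55646358, -604.87486578,  226.04280597]), 'tcp_rot': array([-3.11540678e+00, -3.94261069e-01,  4.74957942e-04]), 'force': array([-0.6492558 , -0.19532873,  0.38339971]), 'wrist_torque': array([-0.01621608, -0.02821521, -0.00835935]), 'finger_force': 0.0, 'grip_width': 1.0007758587795474}
```

View pics/top0.png

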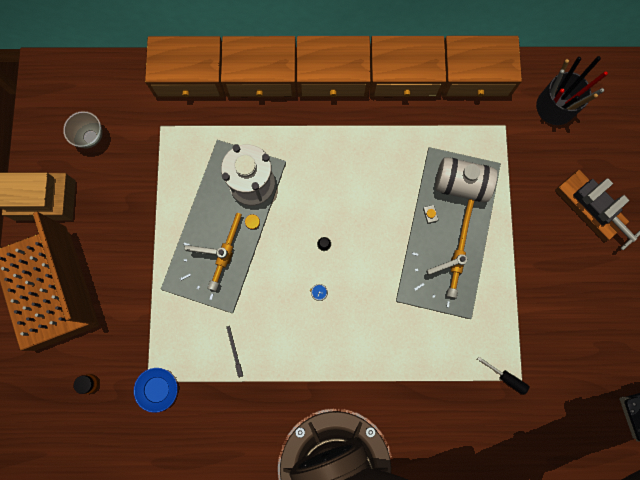

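View pics/scene0.png

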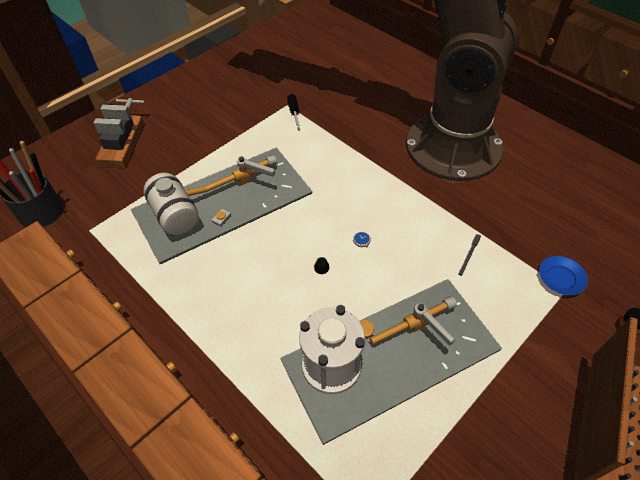

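The top view shows the tester at left: chamber (247,170), valve pivot about (222,253), lever tip about (187,248), and plate corners (217,140), (286,160), (233,313), (162,290). The tank valve is at right, pivot about (461,260). Next I'll measure the plate, pivot and lever.

```bash
cat > h.py <<'E'
import numpy as np, cv2
from plant import robot
from scipy.spatial.transform import Rotation as R
def ray(c,uv,z):
    Rm=R.from_rotvec(c["rvec"]).as_matrix(); o=-Rm.T@c["tvec"]
    d=Rm.T@np.array([(uv[0]-c["cx"])/c["fx"],(uv[1]-c["cy"])/c["fy"],1.])
    return o+d*(z-o[2])/d[2]
def proj(c,p):
    return cv2.projectPoints(np.array(p,float).reshape(-1,3),np.array(c["rvec"]),np.array(c["tvec"]),np.array([[c["fx"],0,c["cx"]],[0,c["fy"],c["cy"]],[0,0,1]]),None)[0].reshape(-1,2)
E
python3 - <<'E'
from h import *
im=cv2.imread("pics/top0.png"); c=robot.calibration("top")
hsv=cv2.cvtColor(im,cv2.COLOR_BGR2HSV)
roi=np.zeros(im.shape[:2],np.uint8); roi[128:330,155:300]=1
m=((hsv[...,1]<45)&(hsv[...,2]>60)&(hsv[...,2]<160)&(roi>0)).astype(np.uint8)
m=cv2.morphologyEx(m,cv2.MORPH_CLOSE,np.ones((15,15)))
k=max(cv2.findContours(m,0,2)[0],key=cv2.contourArea)
W=np.array([ray(c,p[0],10)[:2] for p in cv2.convexHull(k)],np.float32)
r=cv2.minAreaRect(W); b=cv2.boxPoints(r); print("rect",r,b)
print("axis guess")
for n,uv,z in(("c1",(217,140),10),("c2",(286,160),10),("c3",(233,313),10),("c4",(162,290),10),("piv",(222,253),72),("tip",(187,248),77)):print(n,ray(c,uv,z).round(1))
# pivot from rect
q=[ray(c,u,10)[:2] for u in((217,140),(286,160),(233,313),(162,290))]
b=np.array([min(b,key=lambda p:np.hypot(*(p-a))) for a in q])
ex=((b[0]+b[1])-(b[2]+b[3]));ex/=np.hypot(*ex);ey=np.array([-ex[1],ex[0]])
P=b.mean(0)-75*ex-30*ey
print("pivot",P,"psi",np.degrees(np.arctan2(ex[1],ex[0])))
print("proj piv", proj(c,[*P,77]))
crop=cv2.resize(im[200:310,150:260],None,fx=5,fy=5,interpolation=cv2.INTER_CUBIC)
for a in (0,20,45):
    d=np.cos(np.radians(a))*ey-np.sin(np.radians(a))*ex
    for rr in(0,85):
        u=(proj(c,[*(P+rr*d),77])[0]-[150,200]+.5)*5; cv2.circle(crop,tuple(int(x) for x in u),3,(0,0,255),-1)
cv2.imwrite("pics/crop0.png",crop)
E
```

```text
rect ((544.0003662109375, 267.22308349609375), (184.79293823242188, 437.39202880859375), 72.38916015625) [[307.59933 245.32346]
 [724.49225 112.99038]
 [780.40137 289.1227 ]
 [363.50848 421.45578]]
axis guess
c1 [769.6 286.3  10. ]
c2 [717.6 116.   10. ]
c3 [345.8 236.5  10. ]
c4 [400.  404.2  10. ]
piv [476.9 256.1  72. ]
tip [487.8 334.8  77. ]
pivot [463.43884 261.32037] psi -17.610842
proj piv [[219.16303618 258.51954558]]
```

View pics/crop0.png

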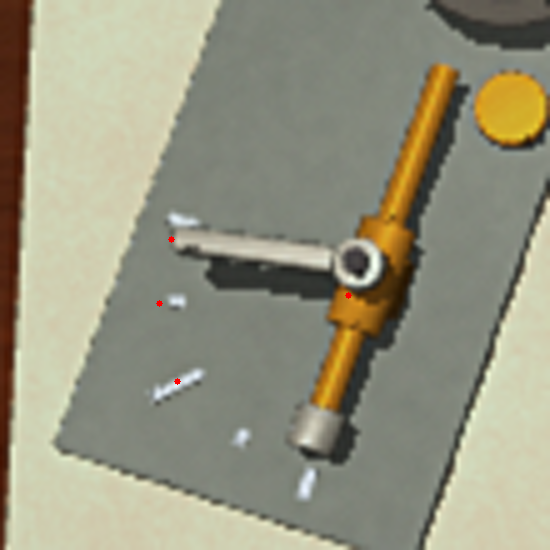

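The hand-read corners give sides of 388 and 178 mm against the stated 390 and 180. They put the pivot at (478,255), pipe bearing -17.8°. The direct ray to the stem gives (477,256), which agrees. The lever bearing is about 82°, so it stands about 10° open and the half-open target bearing is about 117°. First I'll turn the tool so its x lies along the lever.

```bash
python3 -m pendant '[[0,0,0,0,0,0,-0.118],[0,0,0,0,0,0,-0.118],[0,0,0,0,0,0,-0.118],[0,0,0,0,0,0,-0.118],[0,0,0,0,0,0,-0.118]]' >/dev/null; python3 -m pendant '[[0,0,0,0,0,0,-0.118],[0,0,0,0,0,0,-0.118],[0,0,0,0,0,0,-0.118],[0,0,0,0,0,0,-0.118],[0,0,0,0,0,0,-0.118]]'
cat >> h.py <<'E'
def to(*ps):
    o=robot.get_obs(); Rt=R.from_rotvec(o["tcp_rot"]); p=o["tcp_pos"]
    print("t",o["t"],"pos",p.round(1),"xbear",np.degrees(np.arctan2(*Rt.as_matrix()[[1,0],0])).round(2),"z",Rt.as_matrix()[:,2].round(3),"F",o["force"].round(1),"w",round(o["grip_width"],3),o["finger_force"])
    for q in ps:
        d=Rt.inv().apply(np.array(q)-p); print(q,d.round(1),np.linalg.norm(d).round(1)); p=np.array(q)
E
python3 -c "
from h import *
to((480,-200,230),(485,230,230))"
```

```text
t: 0.93
tcp_pos: [155.5, -605.0, 226.2]
tcp_rot: [-2.364, -2.068, -0.001]
force: [0.8, -1.4, -0.9]
grip_width: 0.999
finger_force: 0.0
t 0.9333 pos [ 155.5 -605.   226.2] xbear 82.36 z [-0.     0.001 -1.   ] F [ 0.8 -1.4 -0.9] w 0.999 0.0
(480, -200, 230) [444.6 267.8  -3.5] 519.0
(485, 230, 230) [ 4.268e+02 -5.220e+01  4.000e-01] 430.0
```

```bash
python3 -m pendant '[[0,29.6,17.9,0,0,0,0],[0,29.6,17.9,0,0,0,0],[0,29.6,17.9,0,0,0,0],[0,29.6,17.9,0,0,0,0],[0,29.6,17.9,0,0,0,0]]' >/dev/null
python3 -m pendant '[[0,29.6,17.9,0,0,0,0],[0,29.6,17.9,0,0,0,0],[0,29.6,17.9,0,0,0,0],[0,29.6,17.9,0,0,0,0],[0,29.6,17.9,0,0,0,0]]'>/dev/null
python3 -m pendant '[[0,29.6,17.9,0,0,0,0],[0,29.6,17.9,0,0,0,0],[0,29.6,17.9,0,0,0,0],[0,29.6,17.9,0,0,0,0],[0,29.6,17.9,0,0,0,0]]'
python3 -c "
from h import *
to((485,230,230))"
```

```text
t: 2.18
tcp_pos: [483.7, -201.4, 226.5]
tcp_rot: [-2.37, -2.061, 0.001]
force: [0.9, -0.5, -1.0]
grip_width: 0.998
finger_force: 0.0
t 2.1833 pos [ 483.7 -201.4  226.5] xbear 82.02 z [-0. -0. -1.] F [ 0.9 -0.5 -1. ] w 0.998 0.0
(485, 230, 230) [427.4 -58.6  -3.5] 431.4
```

```bash
python3 -m pendant '[[0,28.5,-3.9,0,0,0,0],[0,28.5,-3.9,0,0,0,0],[0,28.5,-3.9,0,0,0,0],[0,28.5,-3.9,0,0,0,0],[0,28.5,-3.9,0,0,0,0]]' >/dev/null
python3 -m pendant '[[0,28.5,-3.9,0,0,0,0],[0,28.5,-3.9,0,0,0,0],[0,28.5,-3.9,0,0,0,0],[0,28.5,-3.9,0,0,0,0],[0,28.5,-3.9,0,0,0,0]]' >/dev/null
python3 -m pendant '[[0,28.5,-3.9,0,0,0,0],[0,28.5,-3.9,0,0,0,0],[0,28.5,-3.9,0,0,0,0],[0,28.5,-3.9,0,0,0,0],[0,28.5,-3.9,0,0,0,0]]' >/dev/null
python3 -m pendant '[[0,0,0,0,0,0,0],[0,0,0,0,0,0,0]]'
python3 -c "
from h import *
c=robot.calibration('wrist'); im=robot.get_image('wrist')
cv2.imwrite('pics/wrist1.png',im); np.save('c1.npy',c)
to((486,310,230))
print(proj(c,[[478,255,77],[486,310,77],[490,339,77]]))"
```

```text
t: 3.6
tcp_pos: [483.7, 230.4, 226.4]
tcp_rot: [-2.366, -2.065, 0.001]
force: [-0.1, -1.3, 0.3]
grip_width: 1.001
finger_force: 0.0
t 3.65 pos [484.1 228.7 226.3] xbear 82.11 z [-0.001 -0.001 -1.   ] F [-0.5 -0.2  0.2] w 0.997 0.0
(486, 310, 230) [80.8 -9.3 -3.8] 81.4
[[313.01607464 202.37098043]
 [312.96207653 131.80857825]
 [312.64474408  91.21733669]]
```

View pics/wrist1.png

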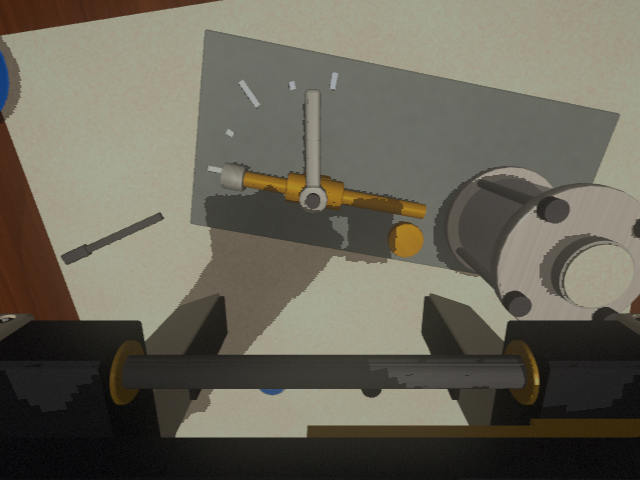

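The wrist view confirms it: stem at (313,200), lever tip at (313,91), within 2 px of the predictions. The long half mark runs from (240,81) to (258,107), with the shut mark at (334,80) and the open mark at (214,169). I'll take bearings from these marks.

Run:
```python
from h import *
c=np.load('c1.npy',allow_pickle=True).item(); im=cv2.imread('pics/wrist1.png').astype(int)
m=((im.min(2)>165)).astype(np.uint8)
m[:60]=0;m[185:]=0;m[:,:205]=0;m[:,345:]=0
P=ray(c,(313,200),73)[:2]; T=ray(c,(313,92),77)[:2]
print("P",P,"tip",T,np.hypot(*(T-P)),np.degrees(np.arctan2(*(T-P)[::-1])))
P=(P+[478,255])/2
n,l,s,ce=cv2.connectedComponentsWithStats(m)
for i in range(1,n):
    if s[i,4]>12:
        w=ray(c,ce[i],10)[:2]-P; print(ce[i].round(1),s[i,4],np.hypot(*w).round(1),np.degrees(np.arctan2(w[1],w[0])).round(2))
a,b=[ray(c,u,10)[:2] for u in((205,30),(619,114))];d=b-a;print("plate edge",np.hypot(*d),np.degrees(np.arctan2(d[1],d[0])))
u=np.array([np.cos(np.radians(82)),np.sin(np.radians(82))])
to((*(P+55*u),226),(*(P+55*u),53))
```

```text
P [478.05172378 256.21261966] tip [490.18625203 338.42193431] 83.1000492786982 81.60346986650744
plate edge 386.5766598604721 -18.17384032222053
t 3.65 pos [484.1 228.7 226.3] xbear 82.11 z [-0.001 -0.001 -1.   ] F [-0.5 -0.2  0.2] w 0.997 0.0
(np.float64(485.680382442636), np.float64(310.0710536126555), 226) [80.8 -9.6  0.2] 81.4
(np.float64(485.680382442636), np.float64(310.0710536126555), 53) [1.00e-01 1.00e-01 1.73e+02] 173.0
```

```bash
python3 -m pendant '[[0,27,-3.2,0,0,0,0],[0,27,-3.2,0,0,0,0],[0,27,-3.2,0,0,0,0],[0,0,0,30,0,0,0],[0,0,0,30,0,0,0]]' >/dev/null
python3 -m pendant '[[0,0,0,30,0,0,0],[0,0,0,20,0,0,0],[0,0,0,0,0,0,0],[0,0,0,0,0,0,0]]'
python3 - <<'E'
from h import *
c=robot.calibration('top'); im=cv2.imread('pics/wrist1.png'); cw=np.load('c1.npy',allow_pickle=True).item()
g=im.min(2).astype(int); print(g[80,330:340],g[90:98,249])
m=(g>125).astype(np.uint8); m[:60]=0;m[185:]=0;m[:,:205]=0;m[:,345:]=0
n,l,s,ce=cv2.connectedComponentsWithStats(m)
for i in range(1,n):
    if s[i,4]>12:
        w=ray(cw,ce[i],10)[:2]-[478,255.6]; print(ce[i].round(1),s[i,4],np.hypot(*w).round(1),np.degrees(np.arctan2(w[1],w[0])).round(2))
to((485.7,310.1,53))
E
```

```text
t: 4.4
tcp_pos: [486.2, 308.4, 116.2]
tcp_rot: [2.372, 2.06, -0.004]
force: [-0.2, 0.4, 0.3]
grip_width: 0.997
finger_force: 0.0
[112 148 161 162 163 162 131  97 101 102] [162 162 163 162 162 162 162 147]
[333.5  80.2] 99 100.4 71.99
[249.  93.] 170 106.4 116.44
[292.  85.] 49 96.9 94.19
[313. 138.] 767 48.3 83.77
[229.6 132.5] 42 96.5 138.67
[214.6 168.9] 72 99.6 161.05
[235. 178.] 73 79.1 164.63
t 4.4 pos [486.2 308.4 116.2] xbear 81.94 z [-0.002 -0.002 -1.   ] F [-0.2  0.4  0.3] w 0.997 0.0
(485.7, 310.1, 53) [ 1.7 -0.6 63.2] 63.2
```

The mark bearings are 72.0, 94.2, 116.4, 138.7 and 161.0°, evenly spaced, so half open is about 116.7°. Now descend and grip.

```bash
python3 -m pendant '[[0,1.7,-0.6,25,0,0,0],[0,0,0,25,0,0,0],[0,0,0,13,0,0,0],[0,0,0,0,0,0,0]]'
python3 -m pendant '[[255,0,0,0,0,0,0],[255,0,0,0,0,0,0],[255,0,0,0,0,0,0],[255,0,0,0,0,0,0],[255,0,0,0,0,0,0]]' >/dev/null
python3 -m pendant '[[255,0,0,0,0,0,0],[255,0,0,0,0,0,0],[255,0,0,0,0,0,0],[255,0,0,0,0,0,0],[255,0,0,0,0,0,0]]'
python3 -c "
from h import *
to()"
```

```text
t: 4.73
tcp_pos: [485.5, 310.6, 52.6]
tcp_rot: [2.371, 2.061, -0.004]
force: [0.2, -1.0, -0.1]
grip_width: 1.002
finger_force: 0.0
t: 5.57
tcp_pos: [485.8, 312.0, 53.7]
tcp_rot: [-2.37, -2.062, 0.0]
force: [0.5, 1.4, -0.4]
grip_width: 0.321
finger_force: 0.0
t 5.5667 pos [485.8 312.   53.7] xbear 82.03 z [-0. -0. -1.] F [ 0.5  1.4 -0.4] w 0.321 0.0
```

```bash
python3 -m pendant '[[255,0,0,0,0,0,0],[255,0,0,0,0,0,0],[255,0,0,0,0,0,0],[255,0,0,0,0,0,0],[255,0,0,0,0,0,0]]'
python3 -c "
from h import *
to()"
```

```text
t: 5.98
tcp_pos: [485.8, 312.0, 53.7]
tcp_rot: [-2.37, -2.062, 0.0]
force: [-0.6, -0.1, -0.5]
grip_width: 0.128
finger_force: 30.0
t 5.9833 pos [485.8 312.   53.7] xbear 82.03 z [-0. -0. -1.] F [-0.6 -0.1 -0.5] w 0.128 30.001324117183685
```

Gripped at the bar's 12 mm width, with 30 N. Now swing about the pivot (r = 56.5 mm): 0.0433 rad per row, dy -2.45, dx -0.05.

```bash
python3 -m pendant '[[255,-0.05,-2.45,0,0,0,-0.0433],[255,-0.05,-2.45,0,0,0,-0.0433],[255,-0.05,-2.45,0,0,0,-0.0433],[255,-0.05,-2.45,0,0,0,-0.0433],[255,-0.05,-2.45,0,0,0,-0.0433]]'
python3 -m pendant '[[255,-0.05,-2.45,0,0,0,-0.0433],[255,-0.05,-2.45,0,0,0,-0.0433],[255,-0.05,-2.45,0,0,0,-0.0433],[255,-0.05,-2.45,0,0,0,-0.0433],[255,-0.05,-2.45,0,0,0,-0.0433]]'
python3 -m pendant '[[255,-0.05,-2.45,0,0,0,-0.0433],[255,-0.05,-2.45,0,0,0,-0.0433],[255,0,0,0,0,0,0],[255,0,0,0,0,0,0]]'
python3 -c "
from h import *
to()
p=robot.get_obs()['tcp_pos'][:2]-[478,255.6];print(np.hypot(*p),np.degrees(np.arctan2(p[1],p[0])))
a=np.radians(116.7);to((478+56.5*np.cos(a),255.6+56.5*np.sin(a),53.7))"
```

```text
t: 6.4
tcp_pos: [473.7, 312.4, 53.7]
tcp_rot: [2.131, 2.308, 0.0]
force: [0.6, 0.5, -0.9]
grip_width: 0.125
finger_force: 30.0
t: 6.82
tcp_pos: [461.7, 310.2, 53.7]
tcp_rot: [1.87, 2.525, 0.001]
force: [1.7, -0.2, -2.5]
grip_width: 0.129
finger_force: 30.0
t: 7.15
tcp_pos: [457.1, 308.5, 53.7]
tcp_rot: [-1.763, -2.6, -0.0]
force: [0.7, 1.1, -2.0]
grip_width: 0.123
finger_force: 30.0
t 7.15 pos [457.1 308.5  53.7] xbear 111.73 z [ 0.  0. -1.] F [ 0.7  1.1 -2. ] w 0.123 30.015072226524353
56.86422240791333 111.54357011956438
t 7.15 pos [457.1 308.5  53.7] xbear 111.73 z [ 0.  0. -1.] F [ 0.7  1.1 -2. ] w 0.123 30.015072226524353
(np.float64(452.61347657820187), np.float64(306.0754834405228), 53.7) [-0.6 -5.1 -0. ] 5.1
```

```bash
python3 -m pendant '[[255,-0.15,-2.5,0,0,0,-0.0438],[255,-0.15,-2.5,0,0,0,-0.0438],[255,0,0,0,0,0,0],[255,0,0,0,0,0,0]]'
python3 -c "
from h import *
to()"
python3 -m pendant '[[130,0,0,0,0,0,0],[130,0,0,0,0,0,0],[130,0,0,0,0,0,0],[130,0,0,0,0,0,0],[130,0,0,0,0,0,0]]'
python3 -m pendant '[[130,0,0,0,0,0,0],[130,0,0,-15,0,0,0],[130,0,0,-25,0,0,0],[130,0,0,-30,0,0,0],[130,0,0,-30,0,0,0]]' >/dev/null
python3 -m pendant '[[130,-25,0,-30,0,0,0],[130,-30,0,-30,0,0,0],[130,-25,0,0,0,0,0],[130,0,0,0,0,0,0],[130,0,0,0,0,0,0]]'
python3 -c "
from h import *
c=robot.calibration('wrist'); im=robot.get_image('wrist')
cv2.imwrite('pics/wrist2.png',im); np.save('c2.npy',c); cv2.imwrite('pics/top2.png',robot.get_image('top'))
to()"
```

```text
t: 7.48
tcp_pos: [452.7, 306.5, 53.7]
tcp_rot: [-1.648, -2.674, -0.0]
force: [2.2, 1.2, -2.8]
grip_width: 0.128
finger_force: 30.0
t 7.4833 pos [452.7 306.5  53.7] xbear 116.7 z [ 0.  0. -1.] F [ 2.2  1.2 -2.8] w 0.128 30.02440631389618
t: 7.9
tcp_pos: [452.5, 306.2, 53.7]
tcp_rot: [1.646, 2.676, -0.0]
force: [-0.1, -0.2, -0.7]
grip_width: 0.438
finger_force: 0.0
t: 8.73
tcp_pos: [489.3, 233.5, 213.3]
tcp_rot: [1.65, 2.672, -0.001]
force: [-1.0, 0.0, -0.0]
grip_width: 0.493
finger_force: 0.0
t 8.8333 pos [487.7 235.7 212.8] xbear 116.84 z [-0.001  0.    -1.   ] F [-1.  -0.1  0. ] w 0.49 0.0
```

View pics/wrist2.png

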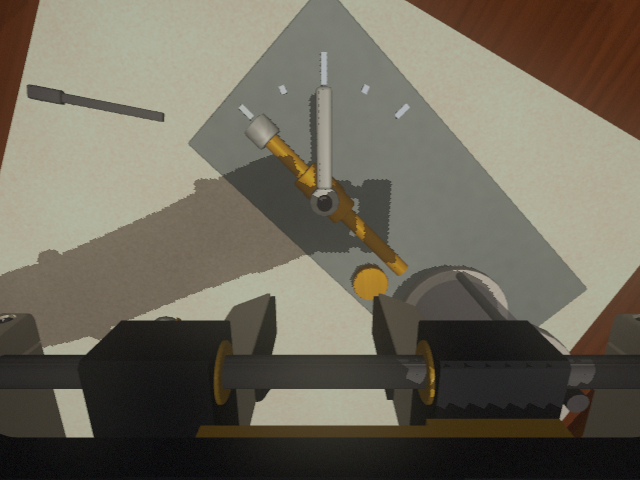

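The lever runs from the stem at (324,203) to its tip at (324,88) and points straight at the long half mark, x = 324 from row 52 to 87. The gripper is clear. I'll check the bearings and then hand in.

Run:
```python
from h import *
c=np.load('c2.npy',allow_pickle=True).item(); im=cv2.imread('pics/wrist2.png'); g=im.min(2).astype(int)
b=lambda a,d:np.degrees(np.arctan2(*(d-a)[1::-1])).round(2)
rows=np.arange(95,180,5); pts=[]
for r in rows:
    s=np.where(g[r,305:345]>125)[0]+305
    if len(s)>5: pts.append(ray(c,((s[0]+s[-1])/2,r),77)[:2])
pts=np.array(pts); v=cv2.fitLine(pts.astype(np.float32),2,0,.01,.01).ravel(); print("lever",np.degrees(np.arctan2(v[1],v[0]))%180)
e=[ray(c,u,10) for u in((334,0),(585,289))]; print("plate edge",b(*e))
m=(g>125).astype(np.uint8); m[125:]=0;m[88:,300:345]=0;m[:,:230]=0;m[:,420:]=0;m[:45]=0
n,l,s,ce=cv2.connectedComponentsWithStats(m)
for i in range(1,n):
    if s[i,4]>12: w=ray(c,ce[i],10)[:2]-[478,255.6]; print(ce[i].round(1),s[i,4],np.hypot(*w).round(1),np.degrees(np.arctan2(w[1],w[0])).round(2))
```

```text
lever 116.86569
plate edge -18.12
[243.2  60.7] 999 131.8 148.35
[405.3  61. ] 1049 132.4 84.17
[323.8  67.9] 224 106.3 116.41
[282.4  89. ] 56 96.4 138.69
[365.1  89. ] 64 96.7 94.13
[402.  110.5] 112 100.5 71.9
[245.8 111.3] 98 99.5 161.17
[256.5 122.3] 43 86.4 161.24
```

The lever bears 116.9°, against 116.4–116.9° from the marks and the plate edge, so it is within about 0.5° of half open.

```bash
python3 -c "
from plant import robot
print(robot.close_job())"
```

```text
the job is handed in; nothing more can be done
None
```

The pressure tester's valve lever is at half open (45°, measured within about 0.5°) and released, the tank valve was never touched, and the job was handed in at about 9 s of the 35 s allowed.

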